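# Level the sample station and stack the cups on its carrier

### The arm

A 6-joint arm with a two-finger parallel gripper is mounted at the origin on the work surface. World frame = base frame: x ahead of the robot, y to its left, z up, the work surface at z = 0. Lengths are in m, angles in rad, forces in N, time in s.
With the tool pointing down it reaches from about 0.3 to 0.875 m from the base axis. Payload 6.4 kg.
Tool frame: the origin (TCP) lies at the very end of the fingers, on their centre line; the grasp point (between the pads) lies 19 mm behind it; z points along the fingers, x is the direction in which the jaws open and shut, and the axes are right-handed (so a half turn about z gives the same grasp; the last joint's range is limited). The gripper opens to 88 mm and grips with 3 to 60 N. Pads are 18 mm wide; open, the fingers measure 123 mm over their backs; the gripper's body (75 mm by 187 mm) begins 45 mm behind the grasp point.
Start: joints at [0.925, 0.181, 1.607, -0, 1.354, -0.206], TCP at [0.245, 0.52, 0.239] pointing down, gripper open.
Joint ranges: [-2.99, 2.99], [-0.89, 2.07], [0.3, 2.58], [-1.14, 4.28], [0, 2.63], [-3.12, 3.12]. Speed limits (rad/s): [2.57, 2.57, 3.01, 3.14, 3.14, 3.14].

### API

Orientations are given as [roll, pitch, yaw] about the fixed x, y, z axes, in that order (R = Rz(yaw) Ry(pitch) Rx(roll)).
In Python, from rig import r gives the robot as it stands. Calls block until the motion is done:
- r.move_ptp(position, orientation): joint-space move of the TCP to a pose.
- r.move_straight(position, feed=0.15, ori=None, threshold=None): straight line of the TCP; ori=None keeps the orientation; feed is the mean speed in m/s. With threshold (N) it stops when the force on the tool has changed by that much, and returns True; else False.
- r.move_j(angles): joint-space move.
- r.open() and r.grab(effort=None): open the fingers fully, or close them until they stop; effort is the grip in N (None keeps the last).
- r.wait(seconds).
- r.solve_ik(position, orientation): joint angles nearest the present ones, or None.
- r.grab_frame(name): name is "scene" or "top"; returns a dict with "img" (400x640x3 uint8, red, green, blue), "mtx" (3x3 intrinsics, pixels), "R" (3x3) and "t" (3): a world point X has camera coordinates R X + t. Camera axes: x right, y down, z forward; pixel columns grow to the right and rows downward; lengths in m; the calibration is good to about 2 mm. A picture is of the moment at which its call begins. There is no depth.
A pose or a line that the arm cannot do raises r.PlanningError and nothing moves.
- r.close_job(): hands the job in, once; it reports no verdict.
Readings, each from a call of its own:
- r.current_t(): time.
- r.current_joints(): joint angles.
- r.current_qd(): joint speeds.
- r.current_joint_efforts(): joint torques, N m.
- r.current_tool_pos(): TCP position.
- r.current_tool_rot(): TCP orientation.
- r.current_contact_force(): force on the tool from outside, world axes, zero at the start.
- r.current_ft_torque(): the same for the moment, N m.
- r.current_gripper_width(): finger opening in m.
Only numpy, scipy, OpenCV 4.12 (cv2) and the standard library are available. Lean on these libraries where they do the work, as an engineer would, in place of code of your own. Each camera call takes 0.05 s, during which the arm holds its last target. There are 200 camera calls.

### The job

Spin the knurled brass collar until its top is level with the top of the blue post, then lay the carrier across the two so that it sits level and released, its blue disc centred over the post and its yellow dot over the collar. After that stand the blue cup upright in the middle of the blue disc and nest every steel cup there is into it, one after another in any order, each lowered gently until it just seats, never rammed tight; leave the bowl, jar and scraper where they are.

Things in the scene. Friction and masses are not known exactly. Their poses are not given: they have to be found in the camera images.
- post_top (a point): Centre of the post's blue top face, 48 mm across. The levelling station is fixed to the table: dark base plate 250 x 80 x 8 mm, at one end this post (its height differs from start to start), at the other end, axes 170 mm apart, the threaded stud with the knurled brass collar. z up.
- collar_top (a point): Centre of the top face of the knurled brass collar, 46 mm across, 50 mm tall, closed on top, white dot and red stroke. It runs on the upright stud; right-hand thread, 32 mm per turn: anticlockwise from above it rises (5.1 mm per rad), clockwise it sinks. It stays where left; turning takes some 0.15 N m. Starts 14 to 30 mm below the post's top.
- collar (a joint): Angle of the collar on its thread in rad, growing anticlockwise from above as it rises (0 = lowest, its top 62 mm over the table; limit about 7.1 rad).
- carrier: Sample carrier: stainless tray plate 280 x 106 mm, 8 mm thick with a rim of 4 mm thickness standing 6 mm above the plate, flat underside, 500 g. Origin at the centre of the underside, x along its length towards the end with the blue disc, z up. In its middle an upright red grip (see carrier_grip).
- carrier_grip (a point): Centre of the red grip bar of the carrier: bar 78 mm long along the carrier's x, 16 mm wide, 22 mm tall, centre 55 mm above the carrier's underside, on two thin legs; same axes as the carrier.
- carrier_blue (a point): Point on the carrier's underside straight beneath the middle of the blue disc (60 mm across, on the plate's upper face 8 mm above this point), 85 mm from the carrier's centre along +x.
- carrier_yellow (a point): Point on the carrier's underside straight beneath the small yellow dot (16 mm across, on the upper face), 85 mm from the carrier's centre along -x.
- foot_cup_mid (a point): Blue cup, foot of the stack, 72 mm tall, 350 g: round foot plate 60 mm across, 7 mm thick, taper up to 55 mm at 40 mm, then a straight rim band 32 mm tall, 66 across (60 inside). Grip the band near the mouth: seated cups' bands meet, low fingertips would strike the cup below. Point: on the axis, 36 mm up; z to the mouth. A nested cup sits 32 mm above the one below, 2 mm side play.
- cup1_mid (a point): Steel sample cup, 72 mm tall: tapered body 38 mm across at the bottom, 55 at 40 mm up, then a rim band 66 mm across (60 inside) up to the mouth; the point is on the axis, half-way up (36 mm), z to the mouth. 150 g, heavy bottom. May be absent.
- cup2_mid (a point): Steel sample cup, 72 mm tall: tapered body 38 mm across at the bottom, 55 at 40 mm up, then a rim band 66 mm across (60 inside) up to the mouth; the point is on the axis, half-way up (36 mm), z to the mouth. 150 g, heavy bottom. May be absent.
- cup3_mid (a point): Steel sample cup, 72 mm tall: tapered body 38 mm across at the bottom, 55 at 40 mm up, then a rim band 66 mm across (60 inside) up to the mouth; the point is on the axis, half-way up (36 mm), z to the mouth. 150 g, heavy bottom. May be absent.
- cup4_mid (a point): Steel sample cup, 72 mm tall: tapered body 38 mm across at the bottom, 55 at 40 mm up, then a rim band 66 mm across (60 inside) up to the mouth; the point is on the axis, half-way up (36 mm), z to the mouth. 150 g, heavy bottom. May be absent.
- bowl: Bystander: steel bowl 130 mm across, 55 mm tall; origin at the centre of its underside.
- jar: Bystander: amber jar with white cap, 68 mm across, 110 mm tall; origin at the centre of its underside.
- scraper: Bystander: spatula lying on the table, 200 mm long.

How it is judged:
On the way, in this order (a step that is already met when the one before it is completed fails the run):
1. the collar's top is level with the post's top, within 2.5 mm, and let go (z of collar_top in the frame of post_top between -0.0025 and 0.0025 m and contact force between collar and the fingers below 0.1 N), for 0.2 s.
2. the carrier lies level on post and collar, blue disc over the post and yellow dot over the collar within 8 mm, and is let go (horizontal distance between carrier_blue and post_top below 0.008 m and horizontal distance between carrier_yellow and collar_top below 0.008 m and angle between carrier's own z axis and vertical below 0.025 rad and z of carrier_blue in the frame of post_top between -0.004 and 0.004 m and linear speed of carrier below 0.02 m/s and contact force between carrier and the fingers below 0.1 N), for 0.2 s.
3. the blue cup stands on the blue disc, within 12 mm of its middle, and is let go (horizontal distance between foot_cup_mid and carrier_blue below 0.012 m and angle between foot_cup_mid's own z axis and vertical below 0.05 rad and z of foot_cup_mid in the frame of carrier_blue between 0.039 and 0.049 m and contact force between foot_cup and the fingers below 0.1 N), for 0.2 s.
At the end, for the whole second after the job is handed in: Collar top within 2.5 mm of the post top; carrier level (0.025 rad) on both, disc over post and dot over collar within 8 mm; blue cup upright within 12 mm of the disc's middle; all steel cups nested on it, axes within 12 mm, seated in 32 mm steps within 5 mm; all let go, at rest (all of step 1 and all of step 2 and all of step 3 and horizontal distance between each of cup1_mid, cup2_mid, cup3_mid, cup4_mid and foot_cup_mid below 0.012 m and angle between each of cup1_mid, cup2_mid, cup3_mid, cup4_mid's own z axis and vertical below 0.06 rad and (z of cup1_mid in the frame of foot_cup_mid between 0.027 and 0.037 m or z of cup1_mid in the frame of foot_cup_mid between 0.059 and 0.069 m or z of cup1_mid in the frame of foot_cup_mid between 0.091 and 0.101 m or z of cup1_mid in the frame of foot_cup_mid between 0.123 and 0.133 m) and contact force between each of cup1, cup2, cup3, cup4 and the fingers below 0.1 N and linear speed of each of cup1, cup2, cup3, cup4 below 0.02 m/s and (z of cup2_mid in the frame of foot_cup_mid between 0.027 and 0.037 m or z of cup2_mid in the frame of foot_cup_mid between 0.059 and 0.069 m or z of cup2_mid in the frame of foot_cup_mid between 0.091 and 0.101 m or z of cup2_mid in the frame of foot_cup_mid between 0.123 and 0.133 m) and (z of cup3_mid in the frame of foot_cup_mid between 0.027 and 0.037 m or z of cup3_mid in the frame of foot_cup_mid between 0.059 and 0.069 m or z of cup3_mid in the frame of foot_cup_mid between 0.091 and 0.101 m or z of cup3_mid in the frame of foot_cup_mid between 0.123 and 0.133 m) and (z of cup4_mid in the frame of foot_cup_mid between 0.027 and 0.037 m or z of cup4_mid in the frame of foot_cup_mid between 0.059 and 0.069 m or z of cup4_mid in the frame of foot_cup_mid between 0.091 and 0.101 m or z of cup4_mid in the frame of foot_cup_mid between 0.123 and 0.133 m)); the robot touches nothing.
It fails at once if the bowl, jar or scraper is moved more than 30 mm (distance of any of bowl, jar, scraper from where it was at the start of the episode above 0.03 m).
It fails at once if a cup is rammed into another with more than 35 N while nesting ((contact force between foot_cup and cup1 above 35 N and horizontal distance between foot_cup_mid and cup1_mid below 0.015 m) or (contact force between foot_cup and cup2 above 35 N and horizontal distance between foot_cup_mid and cup2_mid below 0.015 m) or (contact force between foot_cup and cup3 above 35 N and horizontal distance between foot_cup_mid and cup3_mid below 0.015 m) or (contact force between foot_cup and cup4 above 35 N and horizontal distance between foot_cup_mid and cup4_mid below 0.015 m) or (contact force between cup1 and cup2 above 35 N and horizontal distance between cup1_mid and cup2_mid below 0.015 m) or (contact force between cup1 and cup3 above 35 N and horizontal distance between cup1_mid and cup3_mid below 0.015 m) or (contact force between cup1 and cup4 above 35 N and horizontal distance between cup1_mid and cup4_mid below 0.015 m) or (contact force between cup2 and cup3 above 35 N and horizontal distance between cup2_mid and cup3_mid below 0.015 m) or (contact force between cup2 and cup4 above 35 N and horizontal distance between cup2_mid and cup4_mid below 0.015 m) or (contact force between cup3 and cup4 above 35 N and horizontal distance between cup3_mid and cup4_mid below 0.015 m)).
Of cup1, cup2, cup3, cup4 only 2 to 4 are there at a start; the rules pass over those that are not, and their reading is None.
At some moment in a run one of cup1, cup2, cup3, cup4 may be knocked a few centimetres aside while the robot is not near it.
It also fails if it takes over 210 s, if anything falls off the work surface, if the arm or the gripper's body presses on something with over 40 N, if the wrist force passes 120 N, or if a joint passes its speed limit or range.

## Working session

There is one attempt and no reset: what is moved stays moved. The work goes in short steps, each a Python script; the robot and the scene stay as the last script left them, time stands still between calls to the robot, and variables do not carry over. Pictures are saved under pics/ and viewed, about 12 in all and at most 16, crops included, and the job is handed in when it is done.

```bash
mkdir -p pics; ls
python3 - <<'E'
from rig import r
import cv2,numpy as np
for n in ("scene","top"):
    f=r.grab_frame(n)
    cv2.imwrite(f"pics/{n}0.png",f["img"][:,:,::-1])
    print(n,f["mtx"].tolist(),f["R"].round(4).tolist(),f["t"].round(4).tolist())
print(r.current_t(),r.current_tool_rot())
E
```

```text
pics
scene [[430.2927792998917, 0.0, 326.7958305158989], [0.0, 430.2927792998917, 207.02518350657053], [0.0, 0.0, 1.0]] [[-0.0871, 0.996, 0.0185], [0.5582, 0.0642, -0.8272], [-0.8251, -0.0618, -0.5616]] [0.0448, -0.2095, 1.6239]
top [[447.7106352195148, 0.0, 319.731685181374], [0.0, 447.7106352195148, 199.47727928844304], [0.0, 0.0, 1.0]] [[0.0223, -0.9995, -0.024], [-0.9916, -0.019, -0.1279], [0.1273, 0.0266, -0.9915]] [0.022, 0.5265, 1.3352]
0.1 [-3.14132675e+00  1.47345883e-03  1.13104655e+00]
```

View pics/scene0.png

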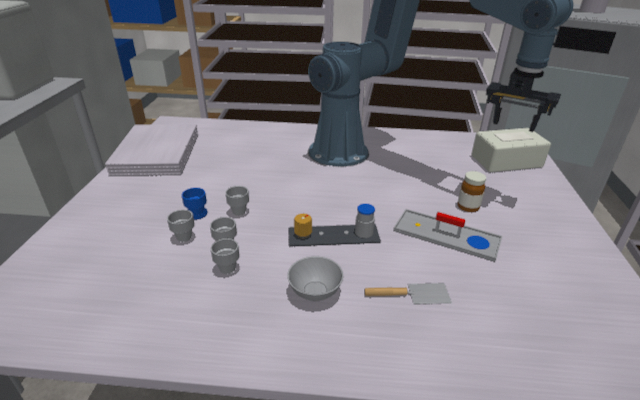

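View pics/top0.png

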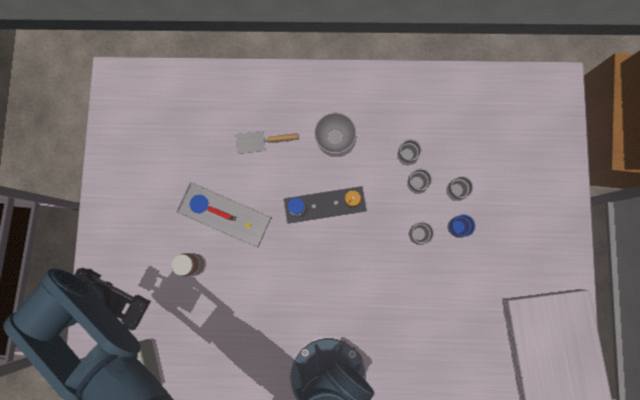

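The top view shows four steel cups at (409,152), (419,181), (459,188) and (421,233), and the blue cup at (461,226). The post is at (297,207), the collar at (353,198), the carrier disc at (199,204) and its yellow dot at (249,226). The bowl is at (336,134), the jar at (185,265) and the scraper at (265,141).

```bash
cat > h.py <<'E'
from rig import r
import cv2,numpy as np
def ray(f,u,v):
    d=f["R"].T@np.linalg.solve(f["mtx"],[u,v,1.]); return -f["R"].T@f["t"],d
def onz(f,u,v,z):
    c,d=ray(f,u,v); return c+d*(z-c[2])/d[2]
def tri(fs,uvs):
    A=[];b=[]
    for f,(u,v) in zip(fs,uvs):
        c,d=ray(f,u,v); d=d/np.linalg.norm(d); P=np.eye(3)-np.outer(d,d); A.append(P); b.append(P@c)
    return np.linalg.lstsq(np.vstack(A),np.hstack(b),rcond=None)[0]
def proj(f,X):
    p=(f["mtx"]@(f["R"]@np.atleast_2d(X).T+f["t"][:,None])).T; return p[:,:2]/p[:,2:]
def blobs(f,lo,hi,mn=8):
    m=cv2.inRange(cv2.cvtColor(f["img"],cv2.COLOR_RGB2HSV),np.array(lo),np.array(hi))
    n,_,s,c=cv2.connectedComponentsWithStats(m); return [(s[i,4],c[i].round(1).tolist(),s[i,:4].tolist()) for i in range(1,n) if s[i,4]>=mn]
E
python3 - <<'E'
from h import *
F={n:r.grab_frame(n) for n in ("scene","top")}
for n,f in F.items():
    for c,lo,hi in (("blue",(105,150,60),(125,255,255)),("gold",(10,130,120),(25,255,255)),("yel",(20,150,150),(35,255,255)),("red",(174,150,80),(180,255,255)),("red0",(0,190,80),(5,255,255))):
        print(n,c,[b for b in blobs(f,lo,hi) if b[1][1]>100])
t=F["top"]["img"][:,:,::-1]; s=F["scene"]["img"][:,:,::-1]
A=cv2.resize(t[130:250,390:490],None,fx=5,fy=5,interpolation=cv2.INTER_CUBIC)
cv2.imwrite("pics/cups.png",A)
B=np.vstack([cv2.resize(t[170:250,170:380],None,fx=3.5,fy=3.5,interpolation=cv2.INTER_CUBIC),cv2.resize(s[190:270,290:500],None,fx=3.5,fy=3.5,interpolation=cv2.INTER_CUBIC)])
cv2.imwrite("pics/st.png",B)
E
```

```text
scene blue [(np.int32(539), [195.2, 201.6], [182, 188, 25, 31]), (np.int32(144), [365.8, 208.8], [358, 204, 17, 11]), (np.int32(213), [477.9, 242.1], [467, 236, 22, 13])]
scene gold [(np.int32(128), [302.6, 218.8], [295, 214, 16, 11]), (np.int32(12), [417.2, 224.1], [415, 223, 5, 3])]
scene yel [(np.int32(60), [302.3, 218.4], [295, 214, 16, 10]), (np.int32(11), [417.1, 224.2], [415, 223, 5, 3])]
scene red []
scene red0 [(np.int32(202), [450.2, 219.2], [437, 213, 28, 14])]
top blue [(np.int32(223), [198.5, 203.6], [191, 195, 17, 18]), (np.int32(169), [295.6, 205.4], [289, 198, 14, 15]), (np.int32(103), [458.0, 226.4], [453, 221, 11, 12])]
top gold [(np.int32(981), [618.1, 118.1], [612, 54, 28, 118]), (np.int32(174), [352.3, 197.9], [345, 191, 16, 15]), (np.int32(15), [247.5, 224.9], [246, 223, 4, 5])]
top yel [(np.int32(11), [247.8, 224.8], [246, 223, 4, 4])]
top red []
top red0 [(np.int32(13), [211.8, 209.3], [209, 208, 7, 4]), (np.int32(11), [220.4, 213.1], [217, 211, 7, 5])]
```

View pics/cups.png

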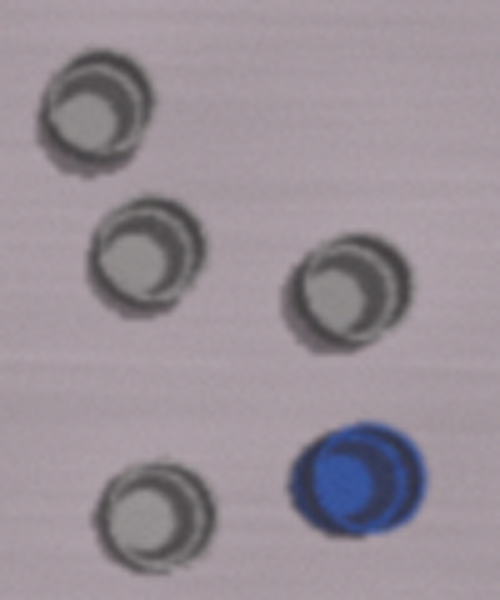

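View pics/st.png

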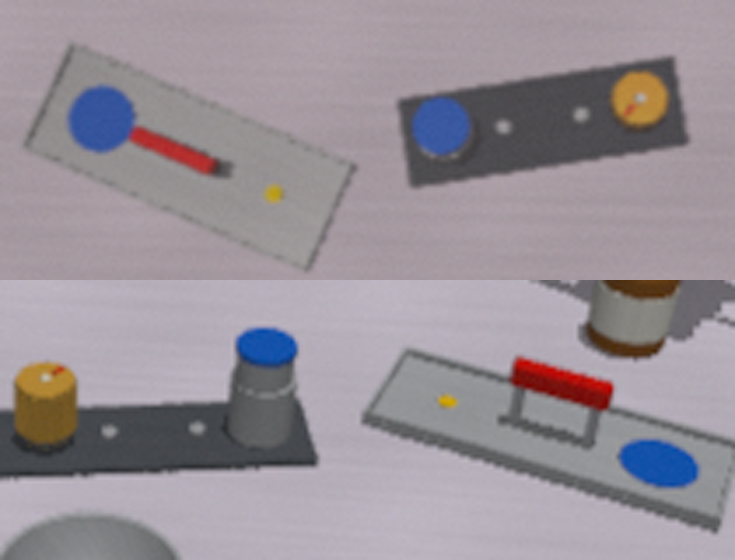

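The crops show the cup mouths clearly; I took each mouth centre from the rightmost and topmost rim edges. The brass top at scene crop (45,380) carries the white dot and red stroke. Next I compute positions.

Run:
```python
from h import *
S=r.grab_frame("scene");T=r.grab_frame("top")
print("post",tri([S,T],[(365.8,208.8),(295.6,205.4)]).round(4))
print("collar T/S z=.07",onz(T,352.3,197.9,.07).round(4),onz(T,352.3,197.9,.085).round(4))
print("disc",tri([S,T],[(477.9,242.1),(198.5,203.6)]).round(4),onz(T,198.5,203.6,.008).round(4),onz(S,477.9,242.1,.008).round(4))
print("yel",onz(T,247.5,224.8,.008).round(4),onz(S,417.2,224.1,.008).round(4))
for n,(a,b) in dict(A=(97,105),B=(149,251),C=(355,290),D=(159,517),blue=(369,479)).items():
    u,v=390+(a+.5)/5-.5,130+(b+.5)/5-.5; p=onz(T,u,v,.072); print(n,p.round(4),proj(S,p).round(1),np.hypot(*p[:2]).round(3))
# collar top visible pixels in scene: ellipse centre from crop (45,380)
u,v=290+45/3.5,190+(380-280)/3.5; print("collar tri",tri([S,T],[(u,v),(352.3,197.9)]).round(4))
```

```text
post [0.5003 0.1022 0.0865]
collar T/S z=.07 [ 0.5279 -0.0648  0.07  ] [ 0.5259 -0.0641  0.085 ]
disc [0.5091 0.4136 0.0067] [0.5089 0.4133 0.008 ] [0.5109 0.4129 0.008 ]
yel [0.4457 0.2563 0.008 ] [0.4457 0.2546 0.008 ]
A [ 0.674  -0.2327  0.072 ] [[225.8 245.1]] 0.713
B [ 0.5857 -0.2632  0.072 ] [[223.8 222.8]] 0.642
C [ 0.5645 -0.3844  0.072 ] [[181.3 215.1]] 0.683
D [ 0.4278 -0.2681  0.072 ] [[237.7 190.6]] 0.505
blue [ 0.4526 -0.3906  0.072 ] [[193.5 192.6]] 0.598
collar tri [ 0.529  -0.0648  0.0612]
```

```bash
cat >> h.py <<'E'
PI=np.pi
POST=np.array([.5003,.1022]); COL=np.array([.5275,-.0647])
def touch(xy,z0,zmin,th=2.5):
    """closed fingers down onto a top face; returns contact TCP z"""
    r.move_straight([*xy,z0],.2); r.wait(.2)
    hit=r.move_straight([*xy,zmin],.02,threshold=th); z=r.current_tool_pos()[2]
    f=r.current_contact_force()[2]; r.move_straight([*xy,z0],.1); print("touch",hit,round(z,4),f); return z
E
python3 - <<'E'
from h import *
r.grab(10)
r.move_ptp([*POST,.15],[PI,0,0])
print(r.current_joints().round(3))
zp=touch(POST,.105,.07)
r.move_straight([*COL,.105],.2)
zc=touch(COL,.085,.055)
print(zp-zc,r.current_t())
E
```

```text
[-0.03   0.139  1.847  0.     1.155 -0.031]
touch True 0.0905 4.2913474565306355
touch True 0.0659 5.529179867582972
0.024637710328712314 7.925
```

Run:
```python
from h import *
r.open()
r.move_straight([*COL,.13],.2)
q=r.solve_ik([*COL,.13],[PI,0,0]); s=q[0]-q[5]; j60=2.45
q[5]=j60; r.move_j(q); yaw=q[0]-j60
r.move_straight([*COL,.037],.1)
f0=r.current_contact_force()
r.grab(5); r.wait(.3); print("f",r.current_contact_force()-f0,r.current_gripper_width(),r.current_tool_pos())
r.grab(35); r.wait(.3); print("f",r.current_contact_force()-f0)
phi=4.84; n=5
for i in range(1,n+1):
    a=phi*i/n
    r.move_straight([*COL,.037+a*.032/2/PI],.01,ori=[PI,0,yaw+a])
    print(i,r.current_t(),r.current_joints()[5].round(3),(r.current_contact_force()-f0).round(1),r.current_ft_torque().round(2))
```

```text
f [ 8.2130849   5.74672166 -6.02692777] 0.04592548190268006 [ 0.5295334  -0.06407936  0.03736373]
f [ 7.82969897  5.69273142 -5.50993794]
1 15.8083 1.482 [ 8.4  7.5 -6. ] [ 0.95 -1.37  0.03]
2 16.925 0.514 [ 9.9  9.4 -4.9] [ 1.26 -1.45  0.03]
3 18.0417 -0.454 [ 7.7 10.3 -3.8] [ 1.51 -1.37  0.04]
4 19.1583 -1.422 [ 4.8  8.4 -2.9] [ 1.42 -1.03  0.02]
5 20.275 -2.39 [ 4.3  6.6 -2.2] [ 1.05 -0.75  0.03]
```

```bash
sed -i 's/COL=.*/COL=np.array([.530,-.0637])/' h.py
python3 - <<'E'
from h import *
r.open(); p=r.current_tool_pos(); print(p)
r.move_straight([*COL,.14],.2)
q=r.current_joints(); q=np.array(q); q[5]=0; r.move_j(q)
r.grab(10)
zc=touch(COL,.108,.06); print(.0905-zc,r.current_t())
E
```

```text
[ 0.52750174 -0.0647502   0.06165783]
touch True 0.0905 5.333120155416869
-1.9062069420913708e-05 26.9
```

Run:
```python
from h import *
T=r.grab_frame("top");S=r.grab_frame("scene")
post=POST+[.002,.001]; mid=(post+COL)/2; d=post-COL; yt=np.arctan2(d[1],d[0])
blue=np.array([.511,.4135]);yel=np.array([.4465,.2558]); c=(blue+yel)/2; e=blue-yel; yc=np.arctan2(e[1],e[0])
print(mid,yt,np.hypot(*d),c,yc)
r.open()
r.move_straight([*COL,.2],.3)
r.move_ptp([*c,.2],[PI,0,yc-PI/2])
r.move_straight([*c,.036],.15)
r.grab(40); r.wait(.2); print("w",r.current_gripper_width(),r.current_tool_pos())
r.move_straight([*c,.2],.15)
r.move_ptp([*mid,.2],[PI,0,yt-PI/2])
r.move_straight([*mid,.14],.15); r.wait(.3)
hit=r.move_straight([*mid,.115],.02,threshold=4); print(hit,r.current_tool_pos(),r.current_contact_force())
I=[cv2.resize(r.grab_frame(n)["img"][y:y+100,x:x+180,::-1],None,fx=4,fy=4)[:300] for n,y,x in (("scene",185,260),("top",165,240))]
cv2.imwrite("pics/car.png",np.vstack(I)); print(r.current_t())
```

```text
[0.51615 0.01975] 1.7352647983091825 0.16918303697475112 [0.47875 0.33465] 1.1825516845254036
w 0.015377302050143026 [0.47814479 0.33477021 0.03590796]
True [0.51616518 0.01976855 0.12593634] [ 0.6140145  -0.50703869  3.48500478]
36.9667
```

View pics/car.png

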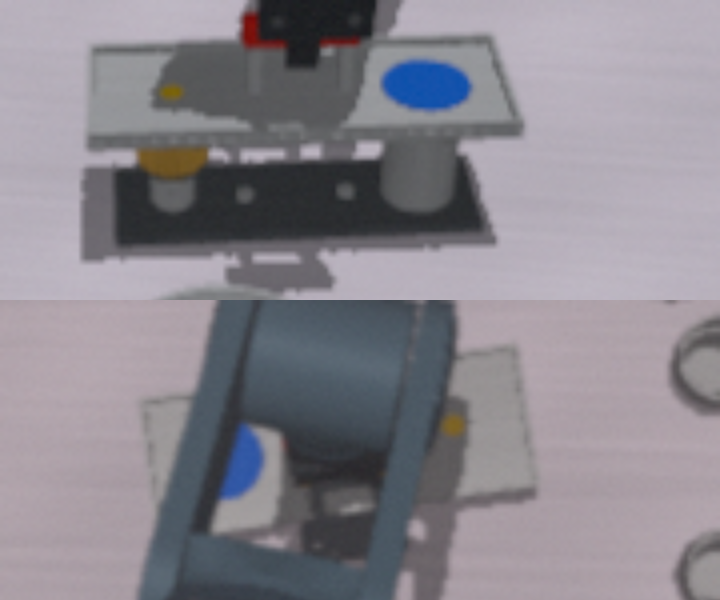

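The carrier rests on both supports, with the disc above the post and the dot above the collar (scene crop (427,85) and (172,92)). I check the offsets in the same camera before releasing.

Run:
```python
from h import *
S=r.grab_frame("scene")
b=[x for x in blobs(S,(105,150,60),(125,255,255)) if x[1][1]>100];y=[x for x in blobs(S,(20,130,80),(35,255,255)) if x[1][1]>100]
print(b,y)
pt=onz(S,365.8,208.8,.0905)
for x in b: print(onz(S,*x[1],.0985).round(4))
print("post then",pt.round(4)); 
for x in y: print(onz(S,*x[1],.0985).round(4))
ut=290+45/3.5,190+100/3.5
print("collar then",onz(S,*ut,.0659).round(4))
```

```text
[(np.int32(591), [194.8, 202.6], [182, 188, 25, 31]), (np.int32(200), [366.1, 205.8], [356, 200, 21, 12])] [(np.int32(14), [302.4, 207.6], [300, 206, 6, 4]), (np.int32(26), [300.3, 225.3], [295, 223, 12, 6]), (np.int32(8), [308.2, 224.4], [307, 223, 4, 4])]
[ 0.5406 -0.3519  0.0985]
[0.5036 0.1024 0.0985]
post then [0.5061 0.1022 0.0905]
[ 0.5314 -0.0648  0.0985]
[ 0.6095 -0.0596  0.0985]
[ 0.6035 -0.0405  0.0985]
collar then [ 0.5355 -0.0635  0.0659]
```

Both offsets are within about 4 mm, so I release the carrier and fetch the blue cup.

```bash
cat >> h.py <<'E'
CUPS=dict(A=(.674,-.2327),B=(.5857,-.2632),C=(.5645,-.3844),D=(.4278,-.2681),blue=(.4526,-.3906))
DISC=np.array([.5023,.1036]); YP=.164; H=.047
def changed(ref,T,n):
    u,v=proj(T,[*CUPS[n],.05])[0].round().astype(int)
    a,b=[x[v-16:v+17,u-16:u+17].astype(float).mean(2) for x in (ref,T["img"])]
    return np.abs(a-b).mean().round(1)
def pick(xy,yaw):
    xy=np.array(xy)+[.002,.0007]
    r.move_ptp([*xy,.2],[PI,0,yaw]); r.move_straight([*xy,H],.15)
    f=r.current_contact_force(); r.grab(18); r.wait(.2)
    print("grip w",r.current_gripper_width().round(4),(r.current_contact_force()-f).round(1))
    r.move_straight([*xy,.25],.2)
def place(xy,z,th,zup):
    """z = expected TCP height at seating"""
    r.move_ptp([*xy,max(z+.09,.25)],[PI,0,YP]); r.move_straight([*xy,z+.05],.15); r.wait(.2)
    f=r.current_contact_force(); h=r.move_straight([*xy,z-.004],.02,threshold=th)
    print("seat",h,(r.current_tool_pos()-[*xy,z]).round(4),(r.current_contact_force()-f).round(1))
    return h
E
python3 - <<'E'
from h import *
r.open(); p=r.current_tool_pos(); r.move_straight([p[0],p[1],.25],.2)
pick(CUPS["blue"],0.0)
place(DISC,.0985+H,4,0)
T=r.grab_frame("top");S=r.grab_frame("scene")
I=[cv2.resize(f["img"][y:y+75,x:x+180,::-1],None,fx=4,fy=4) for f,y,x in ((S,165,260),(T,165,240))]
cv2.imwrite("pics/blue.png",np.vstack(I)); print(r.current_t())
E
```

```text
Traceback (most recent call last):
  File "h.py", line 34, in pick
    print("grip w",r.current_gripper_width().round(4),(r.current_contact_force()-f).round(1))
                   ^^^^^^^^^^^^^^^^^^^^^^^^^^^^^^^
AttributeError: 'float' object has no attribute 'round'
```

```bash
sed -i 's/r.current_gripper_width().round(4)/r.current_gripper_width()/' h.py
python3 - <<'E'
from h import *
print(r.current_gripper_width())
p=r.current_tool_pos(); r.move_straight([p[0],p[1],.25],.2)
place(DISC,.0985+H,4,0)
T=r.grab_frame("top");S=r.grab_frame("scene")
I=[cv2.resize(f["img"][y:y+75,x:x+180,::-1],None,fx=4,fy=4) for f,y,x in ((S,165,260),(T,165,240))]
cv2.imwrite("pics/blue.png",np.vstack(I)); print(r.current_t())
E
```

```text
0.0655916975477449
seat True [0.     0.0001 0.0002] [-0.1 -0.7 10.7]
48.275
```

View pics/blue.png

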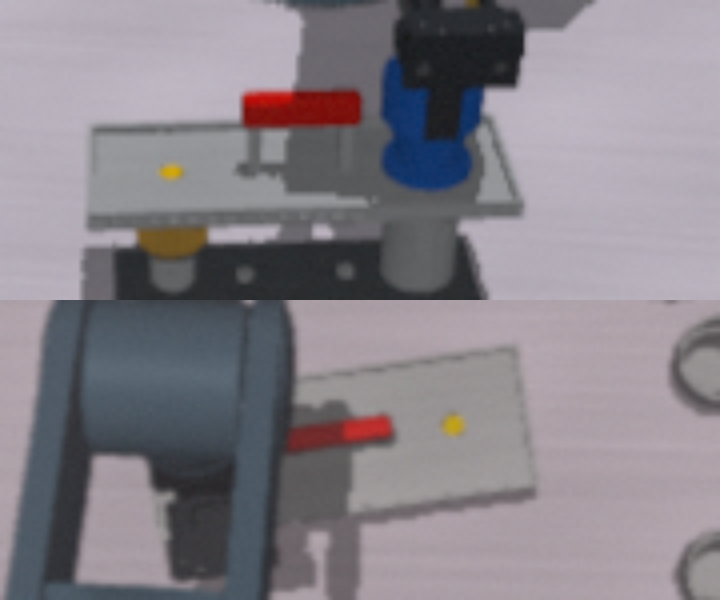

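The foot covers the disc (scene crop (427,165)) and seating height is within 0.2 mm. I release it, move clear and recheck the cups.

Run:
```python
from h import *
r.open(); r.wait(.3); r.move_straight([*DISC,.30],.25)
r.move_ptp([.42,.30,.35],[PI,0,.164])
T=r.grab_frame("top"); ref=cv2.imread("pics/top0.png")[:,:,::-1]
for n in "ABCD": print(n,changed(ref,T,n))
I=[cv2.resize(T["img"][y:y+100,x:x+140,::-1],None,fx=5,fy=5,interpolation=cv2.INTER_CUBIC) for y,x in ((140,370),)]+[cv2.resize(T["img"][155:175+55,270:410,::-1],None,fx=5,fy=5,interpolation=cv2.INTER_CUBIC)[:100*3-200+0] if 0 else cv2.resize(T["img"][165:185,270:410,::-1],None,fx=5,fy=5)]
cv2.imwrite("pics/c2.png",np.vstack([cv2.resize(T["img"][130:250,270:490,::-1],None,fx=3.6,fy=3.6,interpolation=cv2.INTER_CUBIC)]))
b=[x for x in blobs(T,(105,150,40),(125,255,255)) if x[1][1]>100];print(b,r.current_t())
```

```text
A 10.7
B 11.0
C 36.7
D 11.4
[(np.int32(20), [302.1, 199.0], [297, 193, 8, 13]), (np.int32(123), [294.8, 203.6], [289, 198, 13, 12]), (np.int32(14), [291.9, 211.3], [287, 209, 12, 4])] 50.7917
```

View pics/c2.png

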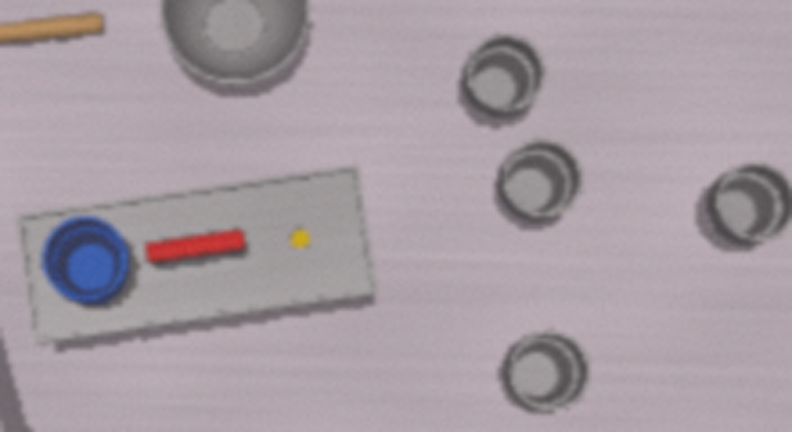

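C was knocked aside; it now sits at crop (750,205), which is about (478,187) in the full picture. A, B and D are unchanged, and the blue cup stands at crop (87,260). I nest A next.

```bash
cat >> h.py <<'E'
YK={"A":-1.23,"B":-1.23,"C":-.8,"D":-.8}
def nest(n,k,xy=None):
    xy=np.array(CUPS[n] if xy is None else xy)+[.002,.0007]; z=.0985+H+.032*k; zt=z+.09
    r.move_ptp([*xy,max(.2,.13)],[PI,0,YK[n]]); r.move_straight([*xy,H],.15)
    f=r.current_contact_force(); r.grab(18); r.wait(.2)
    print(n,"grip w",r.current_gripper_width(),(r.current_contact_force()-f).round(1))
    r.move_straight([*xy,max(zt,.25)],.25)
    r.move_ptp([*DISC,max(zt,.25)],[PI,0,YP]); r.move_straight([*DISC,z+.045],.15); r.wait(.2)
    f=r.current_contact_force()
    h=r.move_straight([*DISC,z+.008],.04,threshold=4)
    if not h: r.wait(.1); h=r.move_straight([*DISC,z-.003],.008,threshold=2.5)
    e=r.current_tool_pos()-[*DISC,z]
    print("seat",h,e.round(4),(r.current_contact_force()-f).round(1),r.current_t()); return abs(e[2])<.004
def leave(k):
    r.open(); r.wait(.3); p=r.current_tool_pos(); r.move_straight([p[0],p[1],.25+.032*k+.06],.25)
def look(name):
    r.move_ptp([.42,.30,.40],[PI,0,.164]); T=r.grab_frame("top"); S=r.grab_frame("scene"); ref=cv2.imread("pics/top0.png")[:,:,::-1]
    print({n:changed(ref,T,n) for n in CUPS},r.current_t())
    c=lambda f,y,x:cv2.resize(f["img"][y:y+100,x:x+220,::-1],None,fx=3,fy=3,interpolation=cv2.INTER_CUBIC)
    cv2.imwrite(f"pics/{name}.png",np.vstack([c(T,135,275),c(S,125,250)])[:600]); return T,S
E
python3 - <<'E'
from h import *
T=r.grab_frame("top")
print("C",onz(T,478,186.6,.072),"blue",onz(T,293.8,201.9,.1705))
if nest("A",1): leave(1); look("n1")
E
```

```text
C [ 0.56842325 -0.43557452  0.072     ] blue [0.50029561 0.10049036 0.1705    ]
A grip w 0.06654525962065451 [ 0.2 -0.9  6.7]
seat True [-0.0001 -0.      0.0006] [-0.2  0.2  5.4] 60.025
{'A': np.float64(38.1), 'B': np.float64(12.3), 'C': np.float64(37.5), 'D': np.float64(12.2), 'blue': np.float64(50.3)} 62.6167
```

```bash
ls pics
```

```text
blue.png
c2.png
car.png
cups.png
n1.png
scene0.png
st.png
top0.png
```

View pics/n1.png

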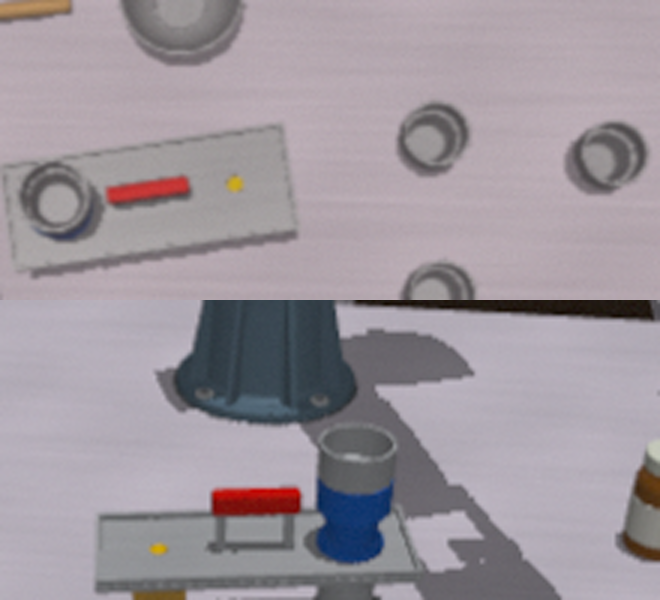

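A is seated upright, with its steel band directly on the blue one (scene crop (357,460)). C's rim is at crop (611,157), as before. Next come B and D, each with a check for movement first.

Run:
```python
from h import *
if nest("B",2):
    leave(2); T,S=look("n2")
    ref=cv2.imread("pics/top0.png")[:,:,::-1]
    if changed(ref,T,"D")<20 and nest("D",3):
        leave(3); look("n3")
```

```text
B grip w 0.06561205934593771 [-1.8 -0.7  4.9]
seat True [-0.0001 -0.      0.0003] [-0.7  1.3  5.3] 71.9833
{'A': np.float64(38.1), 'B': np.float64(37.3), 'C': np.float64(37.4), 'D': np.float64(12.1), 'blue': np.float64(50.1)} 74.575
D grip w 0.06684459986098733 [ 0.2 -1.2  4.8]
seat True [-0.0002 -0.      0.    ] [0.1 0.5 4.9] 84.0333
{'A': np.float64(37.8), 'B': np.float64(37.1), 'C': np.float64(37.3), 'D': np.float64(35.4), 'blue': np.float64(50.1)} 86.6
```

View pics/n3.png

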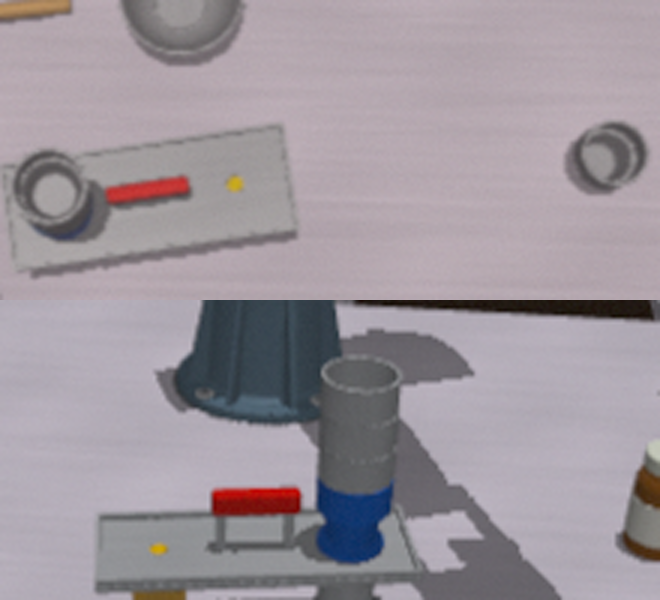

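Three cups are nested straight (scene crop column at x≈358). C is unmoved at crop (611,157), so it goes in last.

Run:
```python
from h import *
T=r.grab_frame("top"); p=onz(T,478.2,186.8,.072); print(p)
if nest("C",4,p[:2]):
    leave(4); look("n4")
```

```text
[ 0.56783492 -0.43614774  0.072     ]
C grip w 0.0655347680392597 [ 0.6 -1.   6. ]
seat True [-0.0002 -0.      0.0004] [0.7 0.4 5.1] 97.3417
{'A': np.float64(37.5), 'B': np.float64(36.9), 'C': np.float64(41.6), 'D': np.float64(35.1), 'blue': np.float64(49.9)} 99.9333
```

View pics/n4.png

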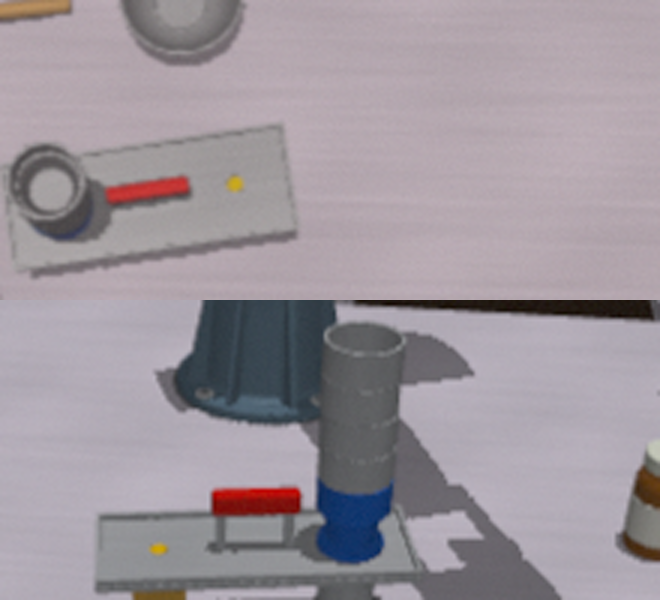

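The picture shows all four cups in one straight stack on the blue cup, the carrier level, and the robot clear. I hand the job in.

```bash
python3 -c "
from rig import r
r.close_job()"
```

```text
the job is handed in; nothing more can be done
```

The job is handed in, at about 100 s of the 210 s. No verdict was reported, so success is judged only from my own checks.

- **Collar:** I turned it 4.84 rad. Touching both tops afterwards gave the same height to within 0.1 mm.
- **Carrier:** It lies on post and collar. Before release, the camera put the blue disc about 3 mm and the yellow dot about 4 mm off (limit 8 mm). I checked level only by eye.
- **Blue cup:** It stands on the blue disc, with its foot covering it. It seated within 0.2 mm of the expected height.
- **Steel cups:** All four are nested, each seating within 0.6 mm of its expected step. The force on the tool at seating was about 5 N each time, against the 35 N limit. The last picture shows a straight stack with the robot clear.

**What disagreed:**
- The camera put the collar about 2 mm off from where the gripper found it, so I shifted the later targets to match.
- One steel cup was knocked aside mid-run. I located it again before picking it.
- One script stopped on a print error after gripping the blue cup, with no effect on the scene.

I did not measure the bowl, jar and scraper at the end. The arm was not sent near them, and the parts in the last picture look unmoved.

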